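# Change the cassettes in the tray under the dosing stand

### The job

Service the dosing station: slide the low steel tray all the way out from under the stand, put the spent short cassettes from it into the spares crate, and lay every long cassette from the crate flat in the tray in one layer; the pipe elbow stays in the crate. Then slide the loaded tray back until it is fully home against the stop and lined up with the stand; never lift the tray or knock the stand's top or legs with anything. Also turn the canister so that its marked side squarely faces the reader's window, leaving it upright and wholly on the round pad, and leave the bottle and the mug alone.

Things in the scene. Friction and masses are not known exactly. Their poses are not given: they have to be found in the camera images.
- long0_fin (a point): Aluminium filter cassette, long kind, to be loaded (there are three or four of these): block 110 mm long (x) x 44 mm wide (y) x 28 mm high with slotted sides, and on its middle an upright grip fin 50 mm long (x), 10 mm thick (y) and 35 mm high, overall height 63 mm, 0.1 kg. The point is the centre of the fin, 17.5 mm above the block's top and 45.5 mm above the underside; z up, x along the cassette.
- long1_fin (a point): Aluminium filter cassette, long kind, to be loaded (there are three or four of these): block 110 mm long (x) x 44 mm wide (y) x 28 mm high with slotted sides, and on its middle an upright grip fin 50 mm long (x), 10 mm thick (y) and 35 mm high, overall height 63 mm, 0.1 kg. The point is the centre of the fin, 17.5 mm above the block's top and 45.5 mm above the underside; z up, x along the cassette.
- long2_fin (a point): Aluminium filter cassette, long kind, to be loaded (there are three or four of these): block 110 mm long (x) x 44 mm wide (y) x 28 mm high with slotted sides, and on its middle an upright grip fin 50 mm long (x), 10 mm thick (y) and 35 mm high, overall height 63 mm, 0.1 kg. The point is the centre of the fin, 17.5 mm above the block's top and 45.5 mm above the underside; z up, x along the cassette.
- long3_fin (a point): Aluminium filter cassette, long kind, to be loaded (there are three or four of these): block 110 mm long (x) x 44 mm wide (y) x 28 mm high with slotted sides, and on its middle an upright grip fin 50 mm long (x), 10 mm thick (y) and 35 mm high, overall height 63 mm, 0.1 kg. The point is the centre of the fin, 17.5 mm above the block's top and 45.5 mm above the underside; z up, x along the cassette.
- spent0_fin (a point): Aluminium filter cassette, short kind, spent, found in the tray (one or two of these): block 64 mm long (x) x 44 mm wide (y) x 28 mm high with slotted sides, and on its middle an upright grip fin 50 mm long (x), 10 mm thick (y) and 35 mm high, overall height 63 mm, 0.1 kg. The point is the centre of the fin, 17.5 mm above the block's top and 45.5 mm above the underside; z up, x along the cassette.
- spent1_fin (a point): Aluminium filter cassette, short kind, spent, found in the tray (one or two of these): block 64 mm long (x) x 44 mm wide (y) x 28 mm high with slotted sides, and on its middle an upright grip fin 50 mm long (x), 10 mm thick (y) and 35 mm high, overall height 63 mm, 0.1 kg. The point is the centre of the fin, 17.5 mm above the block's top and 45.5 mm above the underside; z up, x along the cassette.
- elbow_center (a point): White plastic pipe elbow lying in the crate, two legs at right angles, about 64 x 64 mm and 36 mm high; stays in the crate. The point is 18 mm above its underside.
- crate: Grey open crate fixed to the bench, 280 mm (x) x 222 mm (y) outside, 45 mm high, walls and floor 5 mm thick. Origin: centre of its underside.
- tray_floor (a point): Low open steel tray, loose on the bench, starting under the stand, 138 mm (x) x 226 mm (y) outside, 34 mm high, walls and floor 4 mm thick, about 0.4 kg. The point is the centre of the upper face of its floor (4 mm above the bench); x points from the handle side to the far side, which goes under the stand first.
- tray_handle (a point): The tray's handle: an upright steel tab 44 mm long (x), 12 mm thick (y), from 7 to 67 mm above the bench, on a flat stem 36 mm clear of the tray's near wall. The point lies on the tab, 127 mm on the -x side of the tray's centre, 47 mm above the tray's underside; same axes as the tray.
- stand: Fixed steel dosing stand: flat top 200 mm deep (x), 314 mm wide (y), 18 mm thick, underside 85 mm above the bench, on four corner legs (290 mm free between left and right), a grey pump on top from 80 mm behind the front edge. Origin: on the bench below the middle of the top's front edge; x points in under the stand, y along the front edge.
- stop: Fixed stop bar on the bench under the stand, 270 mm long (y), 25 mm high. Its origin and axes are those of the stand; its front face lies at x = 145 mm, so that the tray is fully home with its centre at x = 76 mm.
- reader: Tag reader fixed on the bench: a thin round black pad 90 mm across, flush with the bench, and beside it a grey block 45 mm (x) x 80 mm (y) x 75 mm high with a black window. Origin: centre of the pad, on the bench; x points from the pad to the block, whose window lies 65 mm away.
- reader_window (a point): Middle of the reader's window, 65 mm from the pad's centre (x), 40 mm above the bench.
- canister_center (a point): White canister, upright, 60 mm diameter, 80 mm high (the grey lid, the top 9 mm, is 52 mm across), about 0.35 kg. The point is on its axis, half-way up (40 mm). Its x axis points to the marked side: a black upright strip 16 mm wide; a black bar on the lid points from the centre to the same side.
- canister_mark (a point): Middle of the canister's marked strip, on its surface, 30 mm from the axis (x), half-way up.
- spray_center (a point): Bystander: closed bottle, 68 mm diameter, 170 mm high, beyond the work; the point is half-way up.
- mug_center (a point): Bystander: white mug, 80 mm diameter, 90 mm high; the point is half-way up.
Not all that is in view belongs to the job. Leave any pink look-alike of the part that bears long1_fin alone.

How it is judged:
By the outcome, as a careful person would: the job done as asked, in the order asked, and still so for the second after the job is handed in, with the robot touching nothing.
Of long0, long1, long2, long3 only 3 to 4 are there at a start; the rules pass over those that are not, and their reading is None.
Of spent0, spent1 only 1 to 2 are there at a start; the rules pass over those that are not, and their reading is None.
At some moment in a run one of long0, long1, long2, long3, spent0, spent1, canister may be knocked a few centimetres aside while the robot is not near it.
Once in a run the grip may slacken for a moment while it holds something.
It also fails if it takes over 210 s, if anything falls off the work surface, if the arm or the gripper's body presses on something with over 40 N, if the wrist force passes 120 N, or if a joint passes its speed limit or range.

### The arm

A 6-joint arm with a two-finger parallel gripper is mounted at the origin on the work surface. World frame = base frame: x ahead of the robot, y to its left, z up, the work surface at z = 0. Lengths are in m, angles in degrees, forces in N, time in s.
With the tool pointing down it reaches from about 0.25 to 0.725 m from the base axis. Payload 9.7 kg.
Tool frame: the origin (TCP) lies midway between the tips of the shut fingers; the grasp point (between the pads) lies bot.hold_point_z behind it (bot.hold_point_z is the distance from the TCP to the grasp point, in m); z points along the fingers, y is the line along which they close (so a half turn about z gives the same grasp; the last joint's range is limited). The gripper opens to 85 mm and grips with 20 to 120 N. Pads are 22 mm wide; open, the fingers measure 114 mm over their backs; the gripper's body (76 mm by 85 mm) begins 54 mm behind the grasp point. The pads swing forward as they close: fully open they stand 13 mm farther back than shut.
Start: joints at [-73.912, 4.979, 10.078, 95.1, 0, 90], TCP at [0.152, -0.528, 0.231] pointing down, gripper open.
Joint ranges: [-179.16, 179.16], [-48.56, 103.87], [-65.8, 70.77], [-126.05, 130.52], [-82.76, 87.17], [-180, 180]. Speed limits (degrees/s): [127.2, 127.2, 147.25, 180, 180, 180].

### API

Orientations are given as [roll, pitch, yaw] about the fixed x, y, z axes, in that order (R = Rz(yaw) Ry(pitch) Rx(roll)).
In Python, from workcell import bot, camera, camera_model, ticket gives the robot as it stands.
- The arm moves only by the tool send_rows, never from a script. Its argument "targets" is text: rows parted by semicolons, each of 5 numbers parted by spaces: the shift along the tool's x, y, z in mm, then the turn about the tool's z in degrees, then the closure in counts, from 0 (fully open) to 255 (shut). A call has 1 to 20 rows; each row is the pose to reach, as a shift and turn from the pose commanded when the call began, along the tool's axes at that moment; what a row does not reach only later rows make up. A row lasts 1/8 s, in which the tool goes at most 62.5 mm and 10.7 degrees, less where a joint would pass 70% of its speed; a pose out of reach is approached as far as the arm can. A call with a gripper value outside its range is refused whole. The fingers move at their own pace and stop on an object; "newtons" is the grip in N (left out, the last holds). Time passes only in rows, so rows that repeat a pose let the fingers close. It gives the time, the measured TCP pose, the force, the opening and the grip force at its end, in the units of the state.
- bot.get_obs(): the state, without advancing time (a new reading comes with each control period).
- camera(name): name is "scene" or "top" or "wrist"; returns the picture (384x512x3 uint8, blue, green, red); there is no depth.
- camera_model(name): a dict with "K" (3x3 intrinsics, pixels), "pose" (4x4, takes a point from camera to world coordinates); the wrist camera has in their place "T_tool_cam" (4x4, takes a point from camera to tool coordinates, whose origin is the TCP and whose axes are the flange's). Camera axes: x right, y down, z forward; pixel columns grow to the right and rows downward; lengths in m; the calibration is good to about 2 mm. A picture is of the moment at which its call begins: read the wrist's pose just before it. camera_model takes no time and is no camera call.
- ticket.job_done(): hands the job in; it is judged then, once.
The state is a dict: "time": time; "q": joint angles; "qd": joint speeds; "joint_efforts": joint torques, N m; "ee_pos": TCP position; "tcp_rot": TCP orientation; "wrist_force": force on the tool from outside, world axes, zero at the start; "torque": the same for the moment, N m; "opening": finger opening in m; "grasp_force": force on a finger pad.
Only numpy, scipy, OpenCV 4.12 (cv2) and the standard library are available. Lean on these libraries where they do the work, as an engineer would, in place of code of your own. Each camera call takes 0.05 s, during which the arm holds its last target. There are 200 camera calls.

## Working session

There is one attempt and no reset: what is moved stays moved. The work goes in short steps, Python scripts to look and compute and a tool call to move; the robot and the scene stay as the last step left them, time stands still between calls to the robot, and variables do not carry over. Pictures are saved under pics/ and viewed, at most 14 in all, crops included, and the job is handed in when it is done.

Besides the shell and the picture viewer there is one more tool, called after "Emit:" as name(argument=value, ...) on one line, values as JSON. send_rows: Moves the arm, as the interface text tells. Its arguments: {"type":"object","properties":{"targets":{"type":"string"},"newtons":{"type":"number"}},"required":["targets"]}

```bash
ls; mkdir -p pics; python3 - <<'E'
from workcell import bot, camera, camera_model
import cv2,numpy as np
o=bot.get_obs();print({k:np.round(v,3) for k,v in o.items()},bot.hold_point_z)
for n in("top","scene"):
    m=camera_model(n);print(n,m['K'],np.round(m['pose'],4))
    im=camera(n);cv2.imwrite(f'pics/{n}0.png',im);cv2.imwrite(f'pics/{n}0b.png',cv2.resize(im,(800,600)))
print(camera_model('wrist'))
E
```

```text
pics
{'time': np.float64(0.0), 'q': array([-7.3914e+01,  5.0100e+00,  1.0034e+01,  9.5100e+01,  1.0000e-03,
        9.0000e+01]), 'qd': array([-0.066,  0.007, -0.041, -0.027,  0.126,  0.005]), 'joint_efforts': array([ 1.000e-03, -5.204e+01,  4.648e+01,  1.700e-02,  0.000e+00,
        0.000e+00]), 'ee_pos': array([ 0.152, -0.528,  0.231]), 'tcp_rot': array([-1.79923e+02, -1.00000e-03,  1.60860e+01]), 'wrist_force': array([-0.122, -0.481,  0.29 ]), 'torque': array([ 0.112, -0.006, -0.023]), 'grasp_force': np.float64(0.0), 'opening': np.float64(0.086)} 0.0187
top [[360.35190302   0.         257.83264409]
 [  0.         360.35190302 189.52319503]
 [  0.           0.           1.        ]] [[ 1.4000e-02 -9.8350e-01  1.8040e-01  3.5330e-01]
 [-9.9990e-01 -1.3900e-02  1.7000e-03 -1.3400e-02]
 [ 8.0000e-04 -1.8040e-01 -9.8360e-01  1.0647e+00]
 [ 0.0000e+00  0.0000e+00  0.0000e+00  1.0000e+00]]
scene [[459.00296878   0.         253.29986011]
 [  0.         459.00296878 181.2139014 ]
 [  0.           0.           1.        ]] [[ 0.0998  0.7706 -0.6295  1.441 ]
 [ 0.995  -0.0714  0.0703 -0.1055]
 [ 0.0092 -0.6333 -0.7739  1.2344]
 [ 0.      0.      0.      1.    ]]
{'K': array([[270.12123114,   0.        , 258.16740136],
       [  0.        , 270.12123114, 189.51862731],
       [  0.        ,   0.        ,   1.        ]]), 'T_tool_cam': array([[-8.41141861e-05, -9.51801204e-01, -3.06715603e-01,
         7.86951987e-02],
       [ 9.99999957e-01, -1.65863647e-04,  2.40467180e-04,
        -4.03348249e-04],
       [-2.79749920e-04, -3.06715570e-01,  9.51801177e-01,
        -1.42802335e-01],
       [ 0.00000000e+00,  0.00000000e+00,  0.00000000e+00,
         1.00000000e+00]])}
```

View pics/top0b.png

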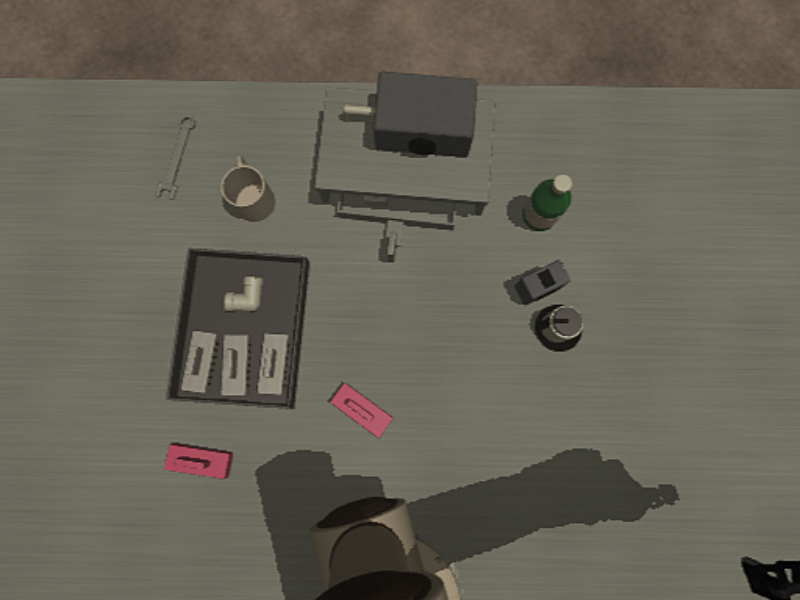

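View pics/scene0b.png

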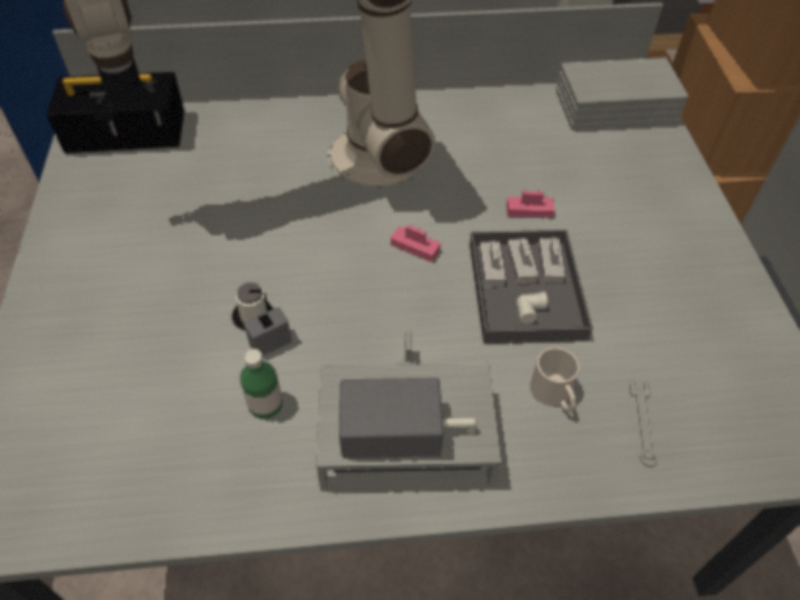

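```bash
cat > h.py <<'E'
import numpy as np,cv2
from scipy.spatial.transform import Rotation as R
from workcell import bot,camera,camera_model
def wpose():
    o=bot.get_obs();T=np.eye(4);T[:3,3]=o['ee_pos'];T[:3,:3]=R.from_euler('xyz',o['tcp_rot'],degrees=True).as_matrix();return T
def model(n,T=None):
    m=camera_model(n)
    return m['K'],(m['pose'] if n!='wrist' else T@m['T_tool_cam'])
def ray(M,uv,z):
    K,P=M;d=P[:3,:3]@np.linalg.solve(K,np.array([uv[0],uv[1],1.]));return (P[:3,3]+d*(z-P[2,3])/d[2])[:2]
def proj(M,p):
    K,P=M;c=K@(P[:3,:3].T@(np.array(p)-P[:3,3]));return c[:2]/c[2]
def rows(W):  # world xyz target + yaw -> tool shift from current commanded pose
    pass
E
python3 - <<'E'
import cv2,numpy as np
im=cv2.imread('pics/top0.png')
a=cv2.resize(im[45:175,195:325],None,fx=4,fy=4,interpolation=cv2.INTER_CUBIC)
b=cv2.resize(im[155:230,320:385],None,fx=4,fy=4,interpolation=cv2.INTER_CUBIC)
M=np.zeros((560,790,3),np.uint8);M[:520,:520]=a;M[:300,525:785]=b
cv2.imwrite('pics/m1.png',M)
im=cv2.convertScaleAbs(im[150:270,100:205],alpha=1.5);cv2.imwrite('pics/m2.png',cv2.resize(im,None,fx=5,fy=5,interpolation=cv2.INTER_CUBIC))
E
```

```text
(no output)
```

View pics/m1.png

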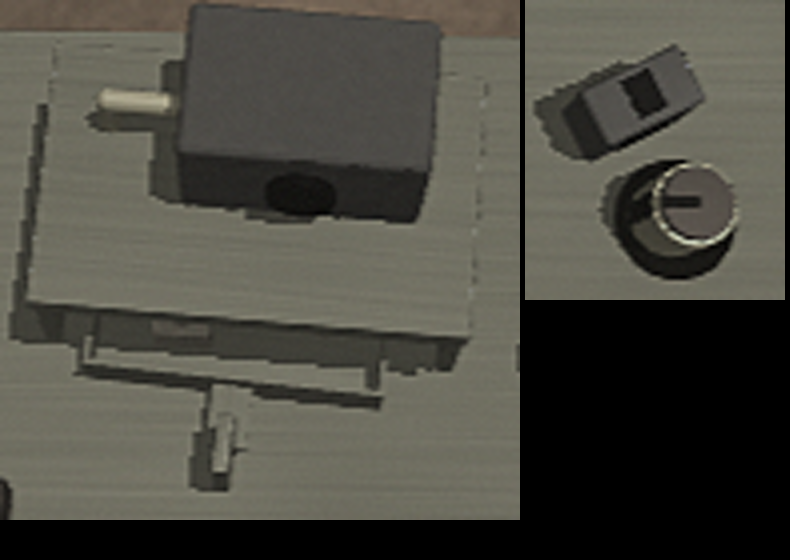

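View pics/m2.png

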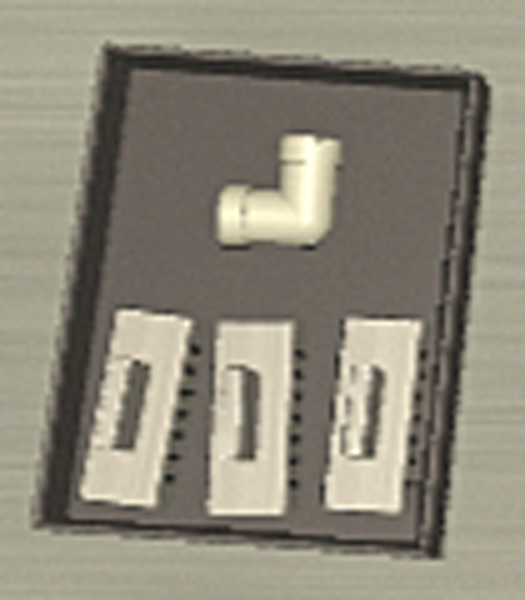

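```bash
python3 - <<'E'
from h import *
M=model('top')
a=lambda x,y:(195+x/4,45+y/4)
b=lambda x,y:(320+(x-525)/4,155+y/4)
c=lambda x,y:(100+x/5,150+y/5)
def s(n,l,f,z):
    P=np.array([ray(M,f(*p),z) for p in l]);print(n,np.round(P*1000).tolist())
    if len(P)==4: print('   ctr',np.round(P.mean(0)*1000),'dir',[round(float(np.degrees(np.arctan2(*(P[i]-P[j])[::-1]))),1) for i,j in((0,3),(1,2),(0,1),(3,2))])
    if len(P)==2: print('   mid',np.round(P.mean(0)*1000),'len',np.linalg.norm(P[1]-P[0])*1000,'normal yaw',np.degrees(np.arctan2(*(P[0]-P[1])[::-1]))-90)
s('stand front',[(27,300),(470,338)],a,.103)
s('tray near top',[(80,369),(382,402)],a,.034)
s('handle',[(223,443)],a,.067)
s('handle ends',[(228,412),(221,472)],a,.067)
s('spent?',[(180,328)],a,.032)
s('lid',[(696,202)],b,.08);s('bar',[(664,202),(700,202)],b,.08)
s('pad',[(674,219)],b,0);s('blk',[(580,100),(680,45),(706,97),(602,155)],b,.075)
s('crate',[(108,45),(487,75),(440,555),(35,528)],c,.045)
s('A',[(118,310),(192,320),(157,508),(82,498)],c,.033)
s('B',[(217,320),(295,322),(287,515),(208,513)],c,.033)
s('C',[(345,318),(422,320),(403,512),(327,508)],c,.033)
s('elb',[(285,190)],c,.03)
E
```

```text
stand front [[726.0, 149.0], [703.0, -162.0]]
   mid [714.  -7.] len 312.00486977065685 normal yaw -4.331472080388394
tray near top [[699.0, 119.0], [677.0, -107.0]]
   mid [688.   6.] len 226.57563133653167 normal yaw -5.67624896600114
handle [[634.0, 10.0]]
handle ends [[657.0, 7.0], [613.0, 11.0]]
   mid [635.   9.] len 44.71959910792957 normal yaw -95.43955628179798
spent? [[733.0, 45.0]]
lid [[493.0, -301.0]]
bar [[493.0, -279.0], [493.0, -304.0]]
   mid [ 493. -292.] len 24.81365255756618 normal yaw 0.8104779893372438
pad [[492.0, -308.0]]
blk [[565.0, -224.0], [606.0, -296.0], [568.0, -313.0], [526.0, -239.0]]
   ctr [ 566. -268.] dir [20.3, 24.3, 119.6, 119.7]
crate [[625.0, 388.0], [610.0, 165.0], [336.0, 179.0], [347.0, 405.0]]
   ctr [480. 284.] dir [-3.7, -2.9, 86.2, 87.1]
A [[471.0, 374.0], [466.0, 331.0], [359.0, 342.0], [364.0, 385.0]]
   ctr [415. 358.] dir [-6.2, -6.4, 83.1, 83.4]
B [[466.0, 316.0], [466.0, 271.0], [357.0, 269.0], [357.0, 314.0]]
   ctr [411. 293.] dir [1.4, 1.3, 89.3, 89.4]
C [[468.0, 243.0], [468.0, 198.0], [359.0, 204.0], [361.0, 247.0]]
   ctr [414. 223.] dir [-2.0, -2.7, 89.3, 87.8]
elb [[543.0, 283.0]]
```

```bash
cat >> h.py <<'E'
def to(*targets):
    T=wpose();yaw=bot.get_obs()['tcp_rot'][2]
    for x,y,z,w in targets:
        d=T[:3,:3].T@(np.array([x,y,z])-T[:3,3]*1000);t=(yaw-w+180)%360-180
        print([x,y,z,w],'->',np.round(d,1).tolist(),'turn',round(float(t),1))
E
python3 -c "
from h import *
to((400,-260,250,0),(635,9,200,-5.3),(635,9,35,-5.3))"
```

```text
[400, -260, 250, 0] -> [312.3, -189.1, -19.1] turn 16.1
[635, 9, 200, -5.3] -> [612.6, -382.4, 31.1] turn 21.4
[635, 9, 35, -5.3] -> [612.6, -382.2, 196.1] turn 21.4
```

Emit:
send_rows(targets="312 -189 -19 16 0;312 -189 -19 16 0;312 -189 -19 16 0;312 -189 -19 16 0;312 -189 -19 16 0;312 -189 -19 16 0;612 -382 -5 21.4 0;612 -382 -5 21.4 0;612 -382 -5 21.4 0;612 -382 -5 21.4 0;612 -382 -5 21.4 0;612 -382 -5 21.4 0;612 -382 -5 21.4 0;612 -382 -5 21.4 0;612 -382 -5 21.4 0;612 -382 -5 21.4 0;612 -382 -5 21.4 0")

```text
time: 2.22
ee_pos: [0.6331, -0.021, 0.2368]
tcp_rot: [-178.8, -0.0, -2.4]
wrist_force: [-0.4, 0.4, -0.4]
opening: 0.0854
grasp_force: 0.0
```

```bash
python3 -c "
from h import *
T=wpose();im=camera('wrist');cv2.imwrite('pics/w1.png',im)
M=model('wrist',T);np.save('pics/w1.npy',T)
for p in [(.635,.009,.067),(.657,.007,.067),(.613,.011,.067),(.714,-.007,.103)]: print(proj(M,p).round(1))
"
```

```text
[236.3 171.2]
[236.8 152.8]
[235.9 188.8]
[243.7 100.7]
```

View pics/w1.png

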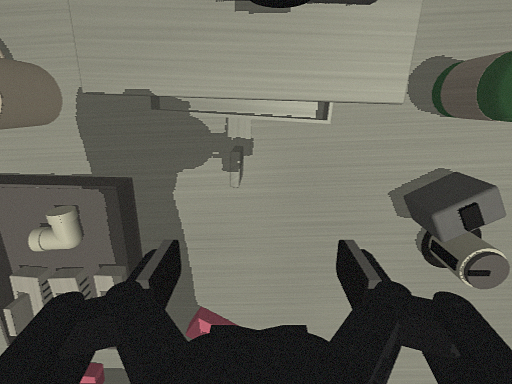

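```bash
python3 -c "
from h import *
to((635,9,200,-5.3),(635,9,38,-5.3))
M=model('wrist',np.load('pics/w1.npy'))
for n,p,z in [('front L',(82,95),.103),('front R',(404,103),.103)]: print(n,ray(M,p,z)*1000)
"
```

```text
[635, 9, 200, -5.3] -> [0.6, -29.2, 37.3] turn 2.9
[635, 9, 38, -5.3] -> [0.6, -25.7, 199.3] turn 2.9
front L [725.96854569 151.14478537]
front R [ 705.37471341 -161.61377978]
```

Emit:
send_rows(targets="0 0 0 0 0;0 0 0 0 0;0 0 0 0 0;0 0 0 0 0")

```text
time: 2.78
ee_pos: [0.6334, -0.0206, 0.2362]
tcp_rot: [-178.8, 0.0, -2.4]
wrist_force: [0.5, -0.7, 0.9]
opening: 0.0859
grasp_force: 0.0
```

```bash
python3 -c "
from h import *
to((635,9,200,-5.3),(635,9,38,-5.3))
"
```

```text
[635, 9, 200, -5.3] -> [0.4, -28.8, 36.8] turn 2.9
[635, 9, 38, -5.3] -> [0.5, -25.3, 198.8] turn 2.9
```

Emit:
send_rows(targets="0 -15 18 1.5 60;0 -27 37 2.9 120;0 -27 37 2.9 120;0 -27 37 2.9 120")

```text
time: 3.28
ee_pos: [0.6334, -0.0183, 0.2007]
tcp_rot: [-177.7, 0.1, -2.6]
wrist_force: [0.2, -0.1, 1.1]
opening: 0.0453
grasp_force: 0.0
```

```bash
python3 -c "
from h import *
o=bot.get_obs();print(o['q'],o['tcp_rot'],o['ee_pos'],o['opening'])
to((635,9,200,-5.3),(635,9,38,-5.3))
"
```

```text
[ -2.70580899  16.36503469  19.75555416  93.46759638   2.32898386
 179.9431899 ] [-1.77670941e+02  7.47682675e-02 -2.64904578e+00] [ 0.63338579 -0.01833953  0.20073518] 0.045342371550594465
[635, 9, 200, -5.3] -> [0.3, -27.3, 1.8] turn 2.7
[635, 9, 38, -5.3] -> [0.6, -20.7, 163.7] turn 2.7
```

Emit:
send_rows(targets="0 0 0 -10 120;0 0 0 -20 120;0 0 0 -20 120;0 0 0 -20 120;0 0 0 -20 120")

```text
time: 3.9
ee_pos: [0.6333, -0.0183, 0.2002]
tcp_rot: [-177.8, -0.7, 17.2]
wrist_force: [0.1, -0.9, -0.4]
opening: 0.0451
grasp_force: 0.0
```

```bash
python3 -c "
from h import *
o=bot.get_obs();print(o['q'],o['tcp_rot'],o['ee_pos'],o['opening'])
to((635,9,200,174.7),(635,9,38,174.7))
"
```

```text
[ -2.70729666  16.37113997  19.69833468  93.42698583   2.33673788
 160.07197223] [-177.7690507    -0.7024324    17.20501855] [ 0.63333348 -0.01831495  0.20015433] 0.04513828566046991
[635, 9, 200, 174.7] -> [9.7, -25.6, 1.3] turn -157.5
[635, 9, 38, 174.7] -> [7.7, -19.3, 163.1] turn -157.5
```

Emit:
send_rows(targets="0 0 0 -10 120;0 0 0 -20 120;0 0 0 -30 120;0 0 0 -40 120;0 0 0 -50 120;0 0 0 -60 120;0 0 0 -70 120;0 0 0 -80 120;0 0 0 -90 120;0 0 0 -100 120;0 0 0 -110 120;0 0 0 -120 120;0 0 0 -130 120;0 0 0 -140 120;0 0 0 -150 120;0 0 0 -157 120;0 0 0 -157 120")

```text
time: 6.02
ee_pos: [0.6333, -0.0183, 0.1999]
tcp_rot: [177.7, -0.2, 174.2]
wrist_force: [-0.3, -0.7, 0.0]
opening: 0.0454
grasp_force: 0.0
```

Emit:
send_rows(targets="0 0 0 -10 120;0 0 0 -20 120;0 0 0 -30 120;0 0 0 -40 120;0 0 0 -50 120;0 0 0 -60 120;0 0 0 -70 120;0 0 0 -80 120;0 0 0 -90 120;0 0 0 -100 120;0 0 0 -110 120;0 0 0 -120 120;0 0 0 -130 120;0 0 0 -140 120;0 0 0 -150 120;0 0 0 -160 120;0 0 0 -170 120;0 0 0 -180 120;0 0 0 -183 120")

```text
time: 8.4
ee_pos: [0.6333, -0.0178, 0.1999]
tcp_rot: [-177.7, 0.1, -2.8]
wrist_force: [-0.0, 0.6, 0.4]
opening: 0.0454
grasp_force: 0.0
```

```bash
python3 -c "
from h import *
o=bot.get_obs();print(o['q'],o['tcp_rot'],o['ee_pos'],o['opening'])
"
```

```text
[  -2.65198188   16.37558601   19.67632687   93.41774742    2.31371496
 -179.89110951] [-1.77686511e+02  1.21402366e-01 -2.76078384e+00] [ 0.63327848 -0.0178147   0.19990257] 0.04536723861645403
```

Emit:
send_rows(targets="0 14 0 -1.5 120;0 28 0 -3 120;0 28 0 -3 120;0 28 0 -3 120")

```text
time: 8.9
ee_pos: [0.633, -0.0197, 0.1988]
tcp_rot: [-178.8, 0.0, -2.4]
wrist_force: [0.3, 0.8, -0.3]
opening: 0.0454
grasp_force: 0.0
```

```bash
python3 -c "
from h import *
o=bot.get_obs();print(o['q'],o['tcp_rot'],o['ee_pos'],o['opening'])
"
```

```text
[  -2.31806111   16.23075937   19.39127293   93.18127586    1.1980043
 -179.90609339] [-1.78802031e+02  2.27256289e-02 -2.41194721e+00] [ 0.63300856 -0.01966057  0.19876702] 0.045355612248480955
```

Works; the mirrored push undoes the tilt. Once more, same amount.

Emit:
send_rows(targets="0 14 0 -1.5 120;0 28 0 -3 120;0 28 0 -3 120;0 28 0 -3 120")

```text
time: 9.4
ee_pos: [0.6328, -0.0215, 0.1981]
tcp_rot: [-179.9, -0.0, -2.0]
wrist_force: [0.0, 0.5, -0.2]
opening: 0.0453
grasp_force: 0.0
```

```bash
python3 -c "
from h import *
o=bot.get_obs();print(o['q'],o['tcp_rot'],o['ee_pos'],o['opening'])
to((635,9,200,174.7),(635,9,38,174.7))
"
```

```text
[-1.98366664e+00  1.61631505e+01  1.92461910e+01  9.30690192e+01
  7.97203894e-02 -1.79943554e+02] [-1.79920266e+02 -1.39427689e-02 -2.04011278e+00] [ 0.63279157 -0.02152018  0.19814546] 0.04532761022728037
[635, 9, 200, 174.7] -> [1.1, -30.6, -1.8] turn -176.7
[635, 9, 38, 174.7] -> [1.1, -30.4, 160.2] turn -176.7
```

Emit:
send_rows(targets="1 -5 0 10 120;1 -10 0 20 120;1 -15 0 30 120;1 -20 0 40 120;1 -25 0 50 120;1 -30 0 60 120;1 -30.5 0 70 120;1 -30.5 0 80 120;1 -30.5 0 90 120;1 -30.5 0 100 120;1 -30.5 0 110 120;1 -30.5 0 120 120;1 -30.5 0 130 120;1 -30.5 0 140 120;1 -30.5 0 150 120;1 -30.5 0 160 120;1 -30.5 0 170 120;1 -30.5 0 180 120;1 -30.5 0 183.3 120;1 -30.5 0 183.3 120")

```text
time: 11.9
ee_pos: [0.6349, 0.0088, 0.1982]
tcp_rot: [179.9, 0.0, 174.7]
wrist_force: [0.8, -0.6, 0.2]
opening: 0.0448
grasp_force: 0.0
```

```bash
python3 -c "
from h import *
T=wpose();im=camera('wrist');cv2.imwrite('pics/w2.png',im);np.save('pics/w2.npy',T)
print(bot.get_obs()['q'])
M=model('wrist',T)
for p in [(.635,.009,.067),(.657,.007,.067),(.613,.011,.067),(.714,-.007,.103)]: print(proj(M,p).round(1))
to((635,9,38,174.7),(385,30,38,174.7))
"
```

```text
[7.63898994e-01 1.64230376e+01 1.95688629e+01 9.31291910e+01
 7.56326872e-02 6.02905781e+00]
[257.8 180.8]
[257.9 200.5]
[257.8 160.2]
[249.4 266.2]
[635, 9, 38, 174.7] -> [-0.1, -0.0, 160.2] turn 0.0
[385, 30, 38, 174.7] -> [250.8, -2.1, 160.1] turn 0.0
```

View pics/w2.png

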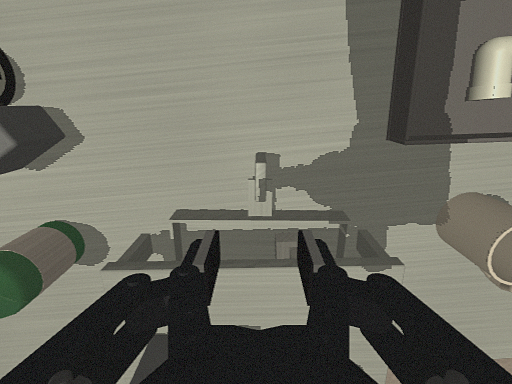

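Emit:
send_rows(targets="0 1 60 0 120;0 1 120 0 120;0 1 164 0 120;0 1 164 0 120;0 1 164 0 180;0 1 164 0 230;0 1 164 0 255;0 1 164 0 255;0 1 164 0 255", newtons=60)

```text
time: 13.08
ee_pos: [0.6366, 0.0101, 0.0373]
tcp_rot: [179.9, 0.3, 174.7]
wrist_force: [-1.2, 0.2, 6.2]
opening: 0.0109
grasp_force: 58.4
```

Emit:
send_rows(targets="0 0 -2 0 255;8 0 -2 0 255;20 0 -2 0 255;36 0 -2 0 255;54 0 -2 0 255;72 0 -2 0 255;90 0 -2 0 255;108 0 -2 0 255;126 0 -2 0 255;144 0 -2 0 255;160 0 -2 0 255;174 0 -2 0 255;184 0 -2 0 255;190 0 -2 0 255;190 0 -2 0 255;190 0 -2 0 255")

```text
time: 15.08
ee_pos: [0.4459, 0.0279, 0.0372]
tcp_rot: [179.9, 0.1, 174.7]
wrist_force: [-1.2, -0.2, 9.8]
opening: 0.0111
grasp_force: 60.3
```

Emit:
send_rows(targets="0 0 -2 0 120;0 0 -2 0 120;0 0 -2 0 120;0 0 -60 0 120;0 0 -120 0 120;0 0 -180 0 120;0 0 -200 0 120;0 0 -200 0 120;0 0 -200 0 120")

```text
time: 16.2
ee_pos: [0.4454, 0.0275, 0.2346]
tcp_rot: [179.9, -0.1, 174.7]
wrist_force: [-0.8, -0.2, -0.3]
opening: 0.0452
grasp_force: 0.0
```

```bash
python3 -c "
from h import *
T=wpose();im=camera('wrist');cv2.imwrite('pics/w3.png',im);np.save('pics/w3.npy',T)
t=camera('top');cv2.imwrite('pics/t3.png',t);print(bot.get_obs()['ee_pos'])
a=cv2.resize(im,(720,540))
cv2.imwrite('pics/w3b.png',a)
"
```

```text
[0.44522517 0.02748826 0.23455258]
```

View pics/w3b.png

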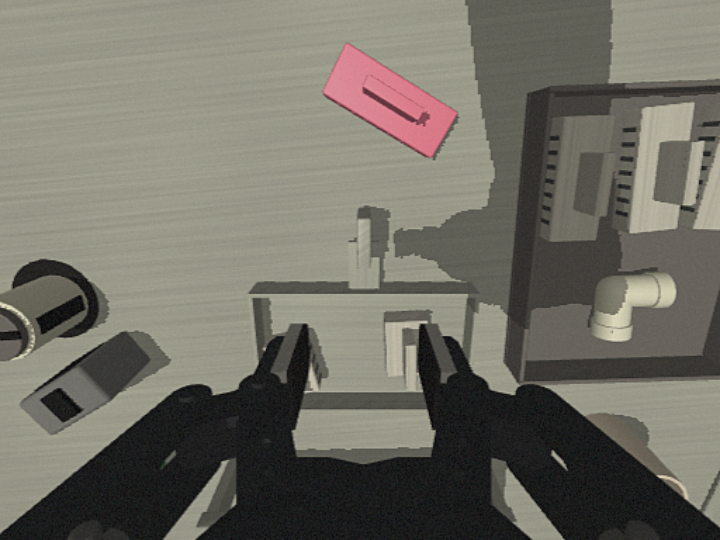

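```bash
python3 -c "
import cv2
t=cv2.imread('pics/t3.png')[120:260,105:300]
cv2.imwrite('pics/t3b.png',cv2.resize(cv2.convertScaleAbs(t,alpha=1.3),None,fx=4,fy=4,interpolation=cv2.INTER_CUBIC))"
```

```text
(no output)
```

View pics/t3b.png

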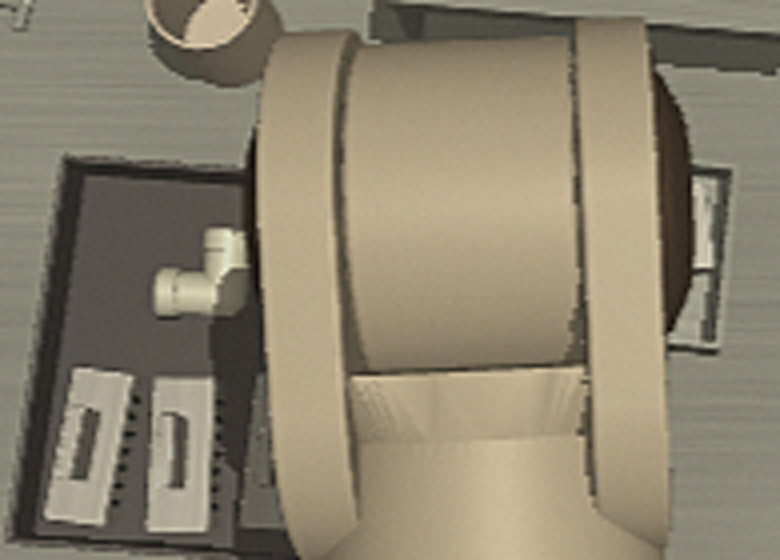

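```bash
python3 -c "
from h import *
to((380,-280,250,174.7))
"
```

```text
[380, -280, 250, 174.7] -> [36.4, -312.2, -15.7] turn -0.0
```

Emit:
send_rows(targets="6 -52 -15 0 120;12 -104 -15 0 120;18 -156 -15 0 120;24 -208 -15 0 120;30 -260 -15 0 120;36 -312 -15 0 120;36 -312 -15 0 120;36 -312 -15 0 120")

```text
time: 17.3
ee_pos: [0.3806, -0.2795, 0.2499]
tcp_rot: [179.9, -0.1, 174.6]
wrist_force: [0.5, 0.5, -0.4]
opening: 0.045
grasp_force: 0.0
```

```bash
python3 -c "
from h import *
t=camera('top');cv2.imwrite('pics/t4.png',t)
t=t[120:260,105:300]
cv2.imwrite('pics/t4b.png',cv2.resize(cv2.convertScaleAbs(t,alpha=1.3),None,fx=4,fy=4,interpolation=cv2.INTER_CUBIC))"
```

```text
(no output)
```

View pics/t4b.png

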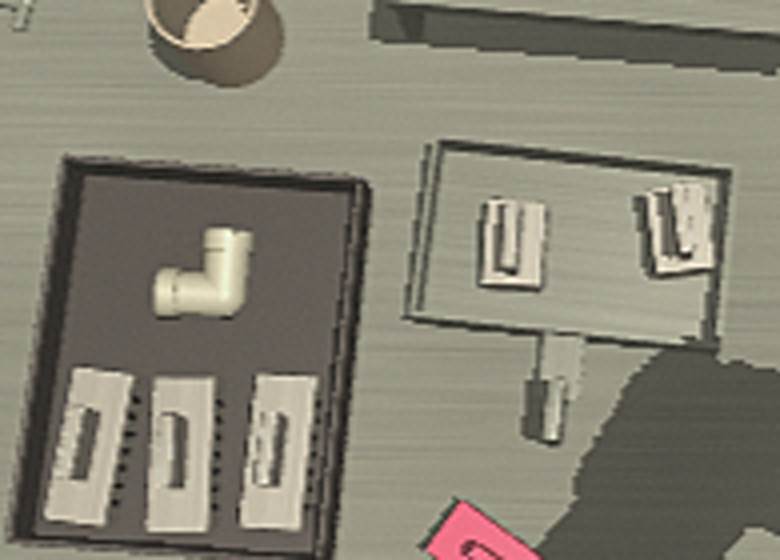

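```bash
cat > meas.py <<'E'
from h import *
M=model('top')
c=lambda x,y:(105+x/4,120+y/4)
def s(n,l,z):
    P=np.array([ray(M,c(*p),z) for p in l])*1000
    if len(P)==4: print(n,'ctr',P.mean(0).round(1),'dir',[round(float(np.degrees(np.arctan2(*(P[i]-P[j])[::-1]))),1) for i,j in((0,3),(1,2),(0,1),(3,2))],'size',[round(float(np.linalg.norm(P[i]-P[j]))) for i,j in((0,3),(1,2),(0,1),(3,2))])
    else: print(n,P.round(1).tolist())
    return P.mean(0)
E
python3 - <<'E'
from meas import *
s('tray',[(437,142),(731,172),(718,348),(405,318)],.034)
s('handle',[(548,408)],.067)
s('S0',[(488,198),(549,201),(541,290),(480,285)],.032)
s('S0fin',[(509,237)],.067)
s('S1',[(640,195),(705,183),(713,268),(652,276)],.032)
cc=s('crate',[(66,157),(370,183),(328,562),(10,542)],.045)
t=np.radians(-3.3);Rm=np.array([[np.cos(t),-np.sin(t)],[np.sin(t),np.cos(t)]])
for n,p,z in [('elb left',(155,293),.023),('elb right',(252,235),.023),('elb top',(228,230),.03),('elb bot',(190,320),.02)]:
    w=ray(M,c(*p),z)*1000;print(n,w,(Rm.T@(w-cc)).round())
for p in [(85,72),(80,-75)]: print((cc+Rm@p).round(1))
A=s('A',[(75,366),(134,375),(106,525),(45,518)],.033)
s('B',[(155,375),(216,377),(208,533),(146,531)],.033)
s('C',[(257,374),(320,375),(302,529),(240,526)],.033)
E
```

```text
tray ctr [567.2  17. ] dir [-7.9, -4.1, 84.8, 85.3] size [133, 131, 218, 227]
handle [[444.2, 30.9]]
S0 ctr [567.6  59.6] dir [-3.4, -3.8, 87.9, 86.1] size [65, 67, 45, 45]
S0fin [[564.7, 61.1]]
S1 ctr [579.  -59.6] dir [8.8, 5.4, 101.5, 98.4] size [61, 64, 49, 45]
crate ctr [479.4 284.8] dir [-3.3, -3.6, 85.8, 87.3] size [277, 272, 223, 222]
elb left [528.43789527 322.77771365] [47. 41.]
elb right [572.88734854 254.24631283] [ 95. -25.]
elb top [574.91104187 270.28299746] [96. -9.]
elb bot [509.24696897 296.68000561] [29. 14.]
[568.4 351.7]
[554.9 205.3]
A ctr [416.1 357.9] dir [-6.6, -6.4, 82.2, 84.4] size [109, 107, 43, 44]
B ctr [411.4 292.6] dir [0.8, 0.7, 88.9, 89.0] size [110, 110, 44, 44]
C ctr [414.5 222.6] dir [-3.0, -3.8, 89.9, 88.1] size [108, 109, 45, 44]
```

```bash
python3 -c "
from h import *
to((579,-60,150,187),(579,-60,44,187),(553.5,354.6,150,176.7),(553.5,354.6,46,176.7))
"
```

```text
[579, -60, 150, 187] -> [-177.0, 236.3, 100.6] turn -12.3
[579, -60, 44, 187] -> [-177.1, 236.1, 206.6] turn -12.3
[553.5, 354.6, 150, 176.7] -> [-113.2, 646.8, 101.5] turn -2.0
[553.5, 354.6, 46, 176.7] -> [-113.3, 646.5, 205.5] turn -2.0
```

Emit:
send_rows(targets="-35 47 10 -3 120;-70 94 30 -6 120;-105 141 50 -9 120;-140 188 80 -12.3 120;-177 236 110 -12.3 120;-177 236 110 -12.3 120;-177 236 160 -12.3 120;-177 236 207 -12.3 120;-177 236 207 -12.3 120;-177 236 207 -12.3 120;-177 236 207 -12.3 200;-177 236 207 -12.3 255;-177 236 207 -12.3 255;-177 236 207 -12.3 255", newtons=60)

```text
time: 19.1
ee_pos: [0.5802, -0.0612, 0.0461]
tcp_rot: [180.0, 0.2, -173.0]
wrist_force: [-0.2, -0.7, 7.9]
opening: 0.0085
grasp_force: 60.0
```

```bash
python3 -c "
from h import *
to((579,-60,160,187),(553.5,354.6,160,176.7),(553.5,354.6,48,176.7))
"
```

```text
[579, -60, 160, 187] -> [0.6, 1.4, -113.9] turn -0.0
[553.5, 354.6, 160, 176.7] -> [-24.2, 416.0, -113.6] turn 10.3
[553.5, 354.6, 48, 176.7] -> [-23.8, 416.0, -1.6] turn 10.3
```

Emit:
send_rows(targets="0 0 -40 0 255;0 0 -90 0 255;-3 40 -116 1 255;-6 90 -116 3 255;-10 140 -116 5 255;-13 190 -116 7 255;-16 240 -116 9 255;-19 290 -116 10.3 255;-22 340 -116 10.3 255;-24 385 -116 10.3 255;-24 416 -116 10.3 255;-24 416 -116 10.3 255;-24 416 -116 10.3 255;-24 416 -60 10.3 255;-24 416 -20 10.3 255;-24 416 -3 10.3 255;-24 416 -3 10.3 255;-24 416 -3 10.3 255")

```text
time: 21.35
ee_pos: [0.5534, 0.3545, 0.049]
tcp_rot: [179.9, 0.1, 176.6]
wrist_force: [-0.1, 0.1, -1.6]
opening: 0.0085
grasp_force: 60.2
```

Emit:
send_rows(targets="0 0 2 0 255;0 0 2 0 255;0 0 2 0 180;0 0 2 0 120;0 0 2 0 120;0 0 -50 0 120;0 0 -100 0 120;0 0 -105 0 120")

```text
time: 22.35
ee_pos: [0.5539, 0.3556, 0.1573]
tcp_rot: [179.7, 0.3, 176.7]
wrist_force: [0.1, 0.8, -0.1]
opening: 0.0451
grasp_force: 0.0
```

```bash
python3 -c "
from h import *
to((566.5,60,160,176.5),(566.5,60,44,176.5),(545.5,215,150,176.7))
"
```

```text
[566.5, 60, 160, 176.5] -> [-29.8, -294.3, -4.1] turn 0.2
[566.5, 60, 44, 176.5] -> [-29.2, -294.9, 111.9] turn 0.2
[545.5, 215, 150, 176.7] -> [0.2, -140.9, 6.5] turn -0.0
```

Emit:
send_rows(targets="-5 -50 0 0 120;-10 -100 0 0 120;-15 -150 0 0 120;-20 -200 0 0 120;-25 -250 0 0 120;-30 -294 0 0 120;-30 -294 0 0 120;-30 -294 0 0 120;-30 -294 0 0 120")

```text
time: 23.48
ee_pos: [0.5652, 0.0604, 0.1518]
tcp_rot: [179.9, -0.0, 176.7]
wrist_force: [-0.2, 0.1, 0.9]
opening: 0.0453
grasp_force: 0.0
```

```bash
python3 -c "
from h import *
to((566.5,60,44,176.5),(545.5,215,150,176.7))
t=camera('wrist')
cv2.imwrite('pics/w5.png',t)"
```

```text
[566.5, 60, 44, 176.5] -> [-1.3, -0.5, 107.8] turn 0.2
[545.5, 215, 150, 176.7] -> [28.5, 153.2, 2.1] turn 0.0
```

View pics/w5.png

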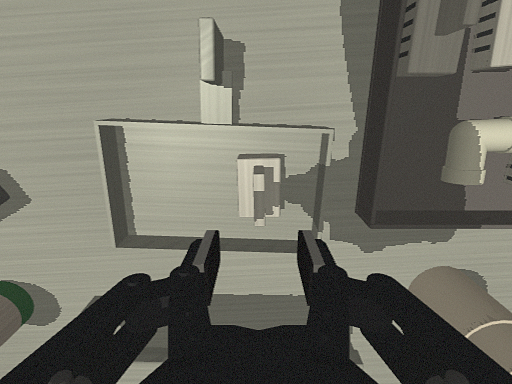

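Emit:
send_rows(targets="-1 0 50 0 120;-1 0 108 0 120;-1 0 108 0 120;-1 0 108 0 200;-1 0 108 0 255;-1 0 108 0 255;-1 0 108 0 255;-1 0 50 0 255;-1 0 0 0 255;5 30 -5 0 255;15 80 -5 0 255;25 130 -5 0 255;28 154 -5 0 255;28 154 -5 0 255;28 154 -5 0 255;28 154 50 0 255;28 154 90 0 255;28 154 104 0 255;28 154 104 0 255", newtons=60)

```text
time: 25.9
ee_pos: [0.5469, 0.2141, 0.0497]
tcp_rot: [179.9, 0.1, 176.6]
wrist_force: [0.2, -0.4, -1.0]
opening: 0.0087
grasp_force: 65.0
```

Emit:
send_rows(targets="0 0 2 0 255;0 0 2 0 255;0 0 2 0 180;0 0 2 0 120;0 0 2 0 120;0 0 -50 0 130;0 0 -100 0 140;40 0 -105 0 140;90 1 -105 0 140;131 1 -105 0 140;131 1 -105 0 140;131 1 -105 0 140;131 1 -105 0 140")

```text
time: 27.52
ee_pos: [0.4164, 0.2234, 0.1532]
tcp_rot: [179.9, 0.0, 176.6]
wrist_force: [0.1, -0.2, 0.0]
opening: 0.0384
grasp_force: 0.0
```

```bash
cat > look.py <<'E'
from h import *
import sys
T=wpose();t=camera('wrist');cv2.imwrite(f'pics/{sys.argv[1]}.png',t);np.save(f'pics/{sys.argv[1]}.npy',T)
E
python3 look.py w6; python3 -c "
from h import *
to((414.5,222.6,45,176.6));Mw=model('wrist',np.load('pics/w6.npy'))
print(proj(Mw,(.4145,.2226,.068)))
M=model('wrist',np.load('pics/w5.npy'))
for p in [(96,121),(334,130)]: print(ray(M,p,.034)*1000)
"
```

```text
[414.5, 222.6, 45, 176.6] -> [1.8, -1.0, 108.2] turn 0.0
[256.68740548 193.04587921]Traceback (most recent call last):
  File "<string>", line 5, in <module>
    M=model('wrist',np.load('pics/w5.npy'))
                    ~~~~~~~^^^^^^^^^^^^^^^
    fid = stack.enter_context(open(os.fspath(file), "rb"))
                              ~~~~^^^^^^^^^^^^^^^^^^^^^^^
FileNotFoundError: [Errno 2] No such file or directory: 'pics/w5.npy'
```

View pics/w6.png

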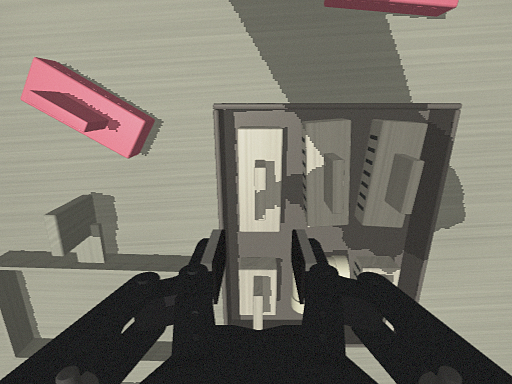

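```bash
python3 -c "
from h import *
to((414.5,223.5,45,176.6),(573,81,160,174.7),(573,81,44,174.7))
"
```

```text
[414.5, 223.5, 45, 176.6] -> [1.9, -0.1, 108.2] turn 0.0
[573, 81, 160, 174.7] -> [-164.8, -132.8, -7.0] turn 1.9
[573, 81, 44, 174.7] -> [-164.8, -133.0, 109.0] turn 1.9
```

Emit:
send_rows(targets="2 0 50 0 140;2 0 108 0 140;2 0 108 0 140;2 0 108 0 200;2 0 108 0 255;2 0 108 0 255;2 0 108 0 255;2 0 50 0 255;2 0 -5 0 255;-20 -20 -7 0 255;-60 -50 -7 1 255;-100 -80 -7 1.9 255;-140 -110 -7 1.9 255;-165 -133 -7 1.9 255;-165 -133 -7 1.9 255;-165 -133 -7 1.9 255;-165 -133 50 1.9 255;-165 -133 95 1.9 255;-165 -133 104 1.9 255;-165 -133 104 1.9 255", newtons=60)

```text
time: 30.08
ee_pos: [0.5727, 0.0819, 0.0507]
tcp_rot: [179.9, 0.1, 174.8]
wrist_force: [-0.4, 0.6, 1.1]
opening: 0.0086
grasp_force: 60.2
```

```bash
python3 look.py w7; python3 -c "
from h import *
to((573,81,44,174.7),(573,81,155,174.7),(411.4,293.5,155,180.8),(411.4,293.5,45,180.8))
"
```

```text
[573, 81, 44, 174.7] -> [0.4, -0.9, 7.5] turn 0.1
[573, 81, 155, 174.7] -> [0.1, -0.6, -103.5] turn 0.1
[411.4, 293.5, 155, 180.8] -> [180.3, 196.3, -103.7] turn -6.0
[411.4, 293.5, 45, 180.8] -> [180.6, 196.1, 6.3] turn -6.0
```

Emit:
send_rows(targets="0 -1 3 0 255;0 -1 5 0 255;0 -1 5 0 255;0 -1 5 0 180;0 -1 5 0 120;0 -1 5 0 120;0 0 -50 0 130;0 0 -100 0 140;30 40 -104 -1 140;70 80 -104 -2 140;110 120 -104 -4 140;150 160 -104 -6 140;180 196 -104 -6 140;180 196 -104 -6 140;180 196 -104 -6 140;180 196 -104 -6 140")

```text
time: 32.12
ee_pos: [0.4119, 0.2919, 0.1534]
tcp_rot: [179.9, 0.0, -179.3]
wrist_force: [0.5, 1.3, -0.6]
opening: 0.0386
grasp_force: 0.0
```

```bash
python3 look.py w8; python3 - <<'E'
from h import *
to((411.4,293.5,45,180.8),(567,17,160,174.7),(567,17,46,174.7))
T=np.load('pics/w8.npy');M=model('wrist',T);print(T[:3,3])
im=cv2.imread('pics/w8.png')
# light blobs near expected block B and fin: print profile along row of fin
c=proj(M,(.4114,.2926,.068));print('fin exp',c)
g=cv2.cvtColor(im,cv2.COLOR_BGR2GRAY)
for r in (-12,0,10): 
    y=int(c[1])+r;print(y,g[y,int(c[0])-50:int(c[0])+50:2].tolist())
E
```

```text
[411.4, 293.5, 45, 180.8] -> [0.5, 1.6, 108.4] turn -0.1
[567, 17, 160, 174.7] -> [-151.9, -276.6, -6.9] turn 6.0
[567, 17, 46, 174.7] -> [-151.9, -276.7, 107.1] turn 6.0
[0.41191628 0.29187197 0.15340367]
fin exp [258.50229228 194.3414746 ]
182 [127, 125, 123, 125, 127, 122, 124, 124, 126, 120, 119, 121, 127, 122, 116, 110, 214, 216, 214, 209, 209, 215, 213, 206, 202, 203, 211, 213, 205, 149, 124, 127, 122, 155, 203, 207, 207, 73, 74, 73, 75, 72, 71, 74, 76, 70, 45, 84, 101, 125]
194 [116, 121, 120, 117, 122, 120, 122, 123, 118, 120, 120, 122, 118, 121, 118, 110, 213, 214, 214, 208, 202, 213, 215, 108, 156, 109, 126, 121, 119, 115, 123, 122, 126, 121, 120, 124, 128, 70, 73, 76, 74, 70, 73, 71, 77, 58, 65, 106, 123, 124]
204 [120, 120, 118, 119, 123, 116, 120, 118, 119, 116, 119, 117, 122, 118, 118, 113, 196, 210, 211, 211, 197, 211, 210, 107, 121, 120, 123, 124, 119, 120, 123, 124, 120, 120, 121, 123, 127, 68, 73, 89, 68, 75, 74, 77, 58, 81, 106, 117, 128, 129]
```

Emit:
send_rows(targets="0 2 50 0 140;0 2 108 0 140;0 2 108 0 140;0 2 108 0 200;0 2 108 0 255;0 2 108 0 255;0 2 108 0 255;0 2 50 0 255;0 2 -5 0 255;-20 -30 -7 1 255;-45 -80 -7 3 255;-75 -130 -7 5 255;-100 -180 -7 6 255;-125 -230 -7 6 255;-152 -277 -7 6 255;-152 -277 -7 6 255;-152 -277 -7 6 255;-152 -277 -7 6 255;-152 -277 50 6 255;-152 -277 95 6 255", newtons=60)

```text
time: 34.67
ee_pos: [0.5666, 0.0191, 0.0571]
tcp_rot: [179.9, 0.1, 174.9]
wrist_force: [0.2, 0.8, -2.3]
opening: 0.0086
grasp_force: 61.9
```

Emit:
send_rows(targets="0 0 6 0 255;0 0 12 0 255;0 0 13 0 255;0 0 13 0 255")

```text
time: 35.17
ee_pos: [0.5679, 0.0181, 0.0472]
tcp_rot: [179.9, 0.2, 174.8]
wrist_force: [-2.6, 1.3, 5.6]
opening: 0.0079
grasp_force: 62.9
```

```bash
python3 -c "
from h import *
to((567,17,46,174.7),(567,17,155,174.7),(416.1,358.7,155,173.5),(416.1,358.7,45,173.5))
"
```

```text
[567, 17, 46, 174.7] -> [0.8, -1.2, 1.2] turn 0.1
[567, 17, 155, 174.7] -> [0.5, -0.9, -107.8] turn 0.1
[416.1, 358.7, 155, 173.5] -> [181.9, 325.6, -107.7] turn 1.3
[416.1, 358.7, 45, 173.5] -> [182.2, 325.4, 2.3] turn 1.3
```

Emit:
send_rows(targets="0 0 0 0 255;0 0 0 0 180;0 0 0 0 120;0 0 0 0 120;0 0 -50 0 130;0 0 -105 0 140;25 45 -107 1.3 140;55 95 -107 1.3 140;80 145 -107 1.3 140;110 195 -107 1.3 140;140 245 -107 1.3 140;165 290 -107 1.3 140;182 325 -107 1.3 140;182 325 -107 1.3 140;182 325 -107 1.3 140;182 325 -107 1.3 140")

```text
time: 37.17
ee_pos: [0.4158, 0.3571, 0.1526]
tcp_rot: [179.9, 0.0, 173.4]
wrist_force: [-0.6, -0.3, 0.4]
opening: 0.0384
grasp_force: 0.0
```

```bash
python3 look.py w9; python3 - <<'E'
from h import *
to((416.1,358.7,45,173.5),(561,-47,160,174.7),(561,-47,46,174.7))
M=model('wrist',np.load('pics/w9.npy'))
g=cv2.cvtColor(cv2.imread('pics/w9.png'),cv2.COLOR_BGR2GRAY)
c=proj(M,(.4161,.3579,.033));print('blk exp',c)
for r in (-40,-12,10): 
    y=int(c[1])+r;print(y,int(c[0])-50,g[y,int(c[0])-50:int(c[0])+50:2].tolist())
E
```

```text
[416.1, 358.7, 45, 173.5] -> [-0.0, 1.4, 107.7] turn -0.1
[561, -47, 160, 174.7] -> [-190.7, -384.7, -7.8] turn -1.3
[561, -47, 46, 174.7] -> [-190.7, -384.9, 106.2] turn -1.3
blk exp [258.46614581 184.0604564 ]
144 208 [134, 138, 139, 138, 132, 135, 132, 133, 136, 135, 134, 132, 134, 132, 135, 122, 217, 223, 225, 223, 216, 224, 218, 223, 221, 221, 220, 220, 221, 233, 119, 126, 129, 131, 130, 131, 131, 132, 95, 71, 80, 79, 77, 80, 74, 60, 51, 60, 80, 74]
172 208 [127, 130, 131, 128, 130, 128, 126, 130, 126, 129, 128, 130, 126, 126, 130, 123, 206, 219, 224, 217, 211, 221, 217, 222, 187, 214, 217, 218, 218, 205, 106, 128, 125, 126, 164, 216, 218, 170, 73, 68, 128, 105, 66, 70, 64, 69, 69, 61, 74, 71]
194 208 [127, 124, 127, 128, 126, 122, 123, 127, 128, 126, 125, 124, 126, 123, 125, 122, 158, 218, 217, 215, 206, 216, 213, 222, 142, 117, 126, 131, 126, 123, 127, 126, 128, 125, 126, 130, 126, 111, 77, 81, 74, 78, 74, 75, 75, 54, 59, 57, 79, 74]
```

Emit:
send_rows(targets="0 2 50 0 140;0 2 108 0 140;0 2 108 0 140;0 2 108 0 200;0 2 108 0 255;0 2 108 0 255;0 2 108 0 255;0 2 50 0 255;0 2 -5 0 255;-20 -30 -8 0 255;-45 -80 -8 0 255;-70 -130 -8 -1.3 255;-95 -180 -8 -1.3 255;-120 -230 -8 -1.3 255;-145 -280 -8 -1.3 255;-170 -335 -8 -1.3 255;-191 -385 -8 -1.3 255;-191 -385 -8 -1.3 255;-191 -385 -8 -1.3 255;-191 -385 -8 -1.3 255", newtons=60)

```text
time: 39.72
ee_pos: [0.5612, -0.0452, 0.1607]
tcp_rot: [179.9, 0.0, 174.8]
wrist_force: [-0.0, 0.3, -0.9]
opening: 0.0089
grasp_force: 61.9
```

Emit:
send_rows(targets="0 0 50 0 255;0 0 95 0 255;0 0 110 0 255;0 0 115 0 255;0 0 115 0 255")

```text
time: 40.35
ee_pos: [0.5621, -0.0456, 0.0471]
tcp_rot: [179.9, 0.1, 174.8]
wrist_force: [0.1, -0.5, -0.8]
opening: 0.0087
grasp_force: 61.8
```

```bash
python3 -c "
from h import *
to((561,-47,46,174.7),(561,-47,160,174.7),(380,-280,250,174.7))
"
```

```text
[561, -47, 46, 174.7] -> [1.0, -1.5, 1.1] turn 0.1
[561, -47, 160, 174.7] -> [0.7, -1.4, -112.9] turn 0.1
[380, -280, 250, 174.7] -> [159.7, -249.6, -203.7] turn 0.1
```

Lower 2 mm, release, and move aside to look from the top camera.

Emit:
send_rows(targets="0 -1 2 0 255;0 -1 2 0 255;0 -1 2 0 180;0 -1 2 0 120;0 -1 2 0 120;0 0 -50 0 120;0 0 -110 0 120;30 -45 -130 0 120;60 -95 -150 0 120;90 -145 -170 0 120;120 -190 -200 0 120;160 -250 -204 0 120;160 -250 -204 0 120;160 -250 -204 0 120")

```text
time: 42.1
ee_pos: [0.3788, -0.2811, 0.2486]
tcp_rot: [179.9, 0.0, 174.7]
wrist_force: [-0.1, 1.0, 0.6]
opening: 0.0453
grasp_force: 0.0
```

```bash
python3 -c "
from h import *
t=camera('top');cv2.imwrite('pics/t10.png',t)
t=t[120:260,105:300]
cv2.imwrite('pics/t10b.png',cv2.resize(cv2.convertScaleAbs(t,alpha=1.2),None,fx=4,fy=4,interpolation=cv2.INTER_CUBIC))"
```

```text
(no output)
```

View pics/t10b.png

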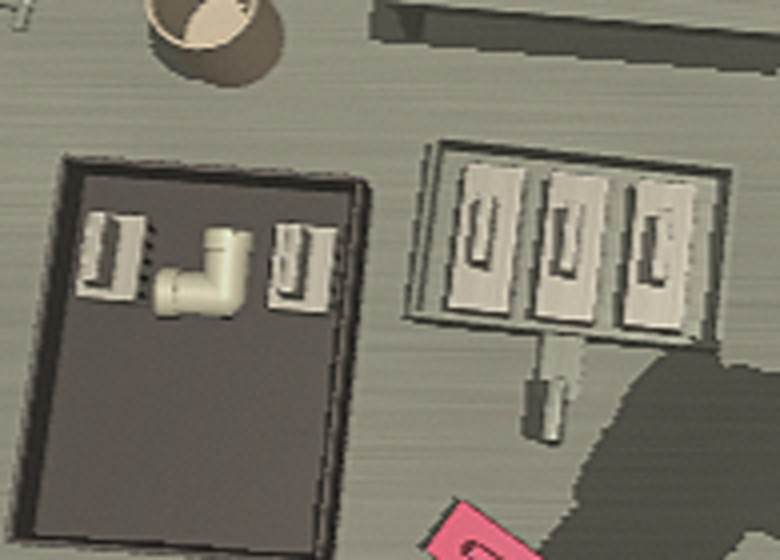

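```bash
python3 - <<'E'
from h import *
def fit(f,M,cols,l,z):
    g=cv2.GaussianBlur(cv2.cvtColor(cv2.imread(f),cv2.COLOR_BGR2GRAY),(3,3),0).astype(float)
    P=[]
    for c in cols:
        r0=np.interp(c,*l);rs=np.arange(int(r0)-4,int(r0)+5);d=g[rs+1,c]-g[rs-1,c];i=int(np.argmin(d))
        if 0<i<8:
            a,b,e=d[i-1:i+2];P.append((c,rs[i]+.5*(a-e)/(a-2*b+e+1e-9)))
    W=np.array([ray(M,p,z) for p in P])*1000
    for _ in range(4):
        k=np.polyfit(W[:,1],W[:,0],1);r=np.abs(W[:,0]-np.polyval(k,W[:,1]));W=W[r<max(1.5,2*np.median(r))]
    print(f,len(W),'x at y=-6:',np.polyval(k,-6).round(1),'yaw',np.degrees(np.arctan(-k[0])).round(2),'res',r.std().round(2))
M=model('top')
for f in('pics/top0.png','pics/t10.png'): fit(f,M,range(206,308),([201.75,312.5],[120,129.5]),.103)
fit('pics/w1.png',model('wrist',np.load('pics/w1.npy')),range(90,400),([82,404],[95,103]),.103)
to((444.5,28.5,160,174.7),(444.5,28.5,36,174.7))
E
```

```text
pics/top0.png 102 x at y=-6: 715.3 yaw -4.17 res 0.15
pics/t10.png 102 x at y=-6: 715.3 yaw -4.17 res 0.14
pics/w1.png 294 x at y=-6: 717.4 yaw -4.2 res 0.2
[444.5, 28.5, 160, 174.7] -> [-36.5, 313.5, 89.0] turn 0.0
[444.5, 28.5, 36, 174.7] -> [-36.5, 313.2, 213.0] turn 0.0
```

Emit:
send_rows(targets="-6 55 20 0 120;-12 110 40 0 120;-18 165 60 0 120;-24 220 80 0 120;-30 270 89 0 120;-36 313 89 0 120;-36 313 89 0 120;-36 313 89 0 120;-36 313 150 0 120;-36 313 200 0 120;-36 313 213 0 120;-36 313 213 0 120;-36 313 213 0 180;-36 313 213 0 230;-36 313 213 0 255;-36 313 213 0 255;-36 313 213 0 255", newtons=80)

```text
time: 44.28
ee_pos: [0.4448, 0.0279, 0.0381]
tcp_rot: [179.9, 0.2, 174.8]
wrist_force: [-1.1, -0.1, 7.6]
opening: 0.0104
grasp_force: 77.9
```

```bash
python3 -c "
from h import *
to((665,-2.6,36,175.8),(655,-1.9,36,175.8))
"
```

```text
[665, -2.6, 36, 175.8] -> [-222.1, -10.3, 2.9] turn -1.0
[655, -1.9, 36, 175.8] -> [-212.1, -10.5, 2.8] turn -1.0
```

Emit:
send_rows(targets="-5 0 0 0 255;-16 -1 0 -0.3 255;-30 -2 0 -0.6 255;-46 -4 0 -1 255;-62 -6 0 -1 255;-78 -7 0 -1 255;-94 -8 0 -1 255;-110 -9 0 -1 255;-126 -9.5 0 -1 255;-142 -10 0 -1 255;-158 -10 0 -1 255;-174 -10 0 -1 255;-188 -10 0 -1 255;-198 -10 0 -1 255;-204 -10 0 -1 255;-208 -10.5 0 -1 255;-208 -10.5 0 -1 255;-208 -10.5 0 -1 255")

```text
time: 46.52
ee_pos: [0.6496, -0.0013, 0.0382]
tcp_rot: [179.9, 0.0, 175.8]
wrist_force: [-8.0, 0.6, 9.1]
opening: 0.0107
grasp_force: 78.3
```

Emit:
send_rows(targets="-3 0 0 0 255;-6 0 0 0 255;-8 0 0 0 255;-10 0 0 0 255;-11 0 0 0 255;-12 0 0 0 255;-12 0 0 0 255")

```text
time: 47.4
ee_pos: [0.661, -0.0022, 0.0382]
tcp_rot: [179.9, -0.0, 175.8]
wrist_force: [-11.8, 1.2, 10.5]
opening: 0.0107
grasp_force: 78.6
```

Emit:
send_rows(targets="-1 0 0 0 255;-2 0 0 0 255;-3 0 0 0 255;-4 0 0 0 255;-4 0 0 0 255")

```text
time: 48.02
ee_pos: [0.6634, -0.0024, 0.0382]
tcp_rot: [179.9, -0.2, 175.8]
wrist_force: [-20.7, 1.7, 15.4]
opening: 0.0105
grasp_force: 79.2
```

Emit:
send_rows(targets="-1 0 0 0 255;-2 0 0 0 255;-3 0 0 0 255;-3 0 0 0 255")

```text
time: 48.52
ee_pos: [0.6634, -0.0025, 0.0382]
tcp_rot: [179.9, -0.5, 175.8]
wrist_force: [-37.4, 2.0, 24.2]
opening: 0.0111
grasp_force: 80.5
```

Emit:
send_rows(targets="2 0 0 0 255;4 0 0 0 255;5.5 0 0 0 255;5.5 0 0 0 255")

```text
time: 49.02
ee_pos: [0.6635, -0.0025, 0.0383]
tcp_rot: [179.9, 0.1, 175.8]
wrist_force: [-4.6, -0.2, 8.1]
opening: 0.0108
grasp_force: 78.4
```

Emit:
send_rows(targets="0 0 0 0 180;0 0 0 0 120;0 0 0 0 120;0 0 0 0 110;0 0 -50 0 110;0 0 -110 0 110;0 0 -170 0 80;0 0 -210 0 40;0 0 -210 0 0;0 0 -210 0 0")

```text
time: 50.28
ee_pos: [0.6632, -0.0028, 0.2452]
tcp_rot: [179.9, -0.0, 175.8]
wrist_force: [-0.1, 0.1, -0.8]
opening: 0.0852
grasp_force: 0.0
```

```bash
cat > can.py <<'E'
from h import *
def can(im,ctr,verbose=1):
    M=model('top');u0,v0=[int(round(v)) for v in proj(M,(*ctr,.08))]
    S=8;w=16;c=im[v0-w:v0+w,u0-w:u0+w];c=cv2.resize(c,None,fx=S,fy=S,interpolation=cv2.INTER_CUBIC)
    g=cv2.cvtColor(c,cv2.COLOR_BGR2GRAY)
    full=lambda p:((np.array(p)+.5)/S-.5+[u0-w,v0-w])
    hsv=cv2.cvtColor(c,cv2.COLOR_BGR2HSV)
    return g,hsv,full,M,c
E
python3 - <<'E'
from can import *
T=wpose();w=camera('wrist');cv2.imwrite('pics/w11.png',w);np.save('pics/w11.npy',T)
t=camera('top');cv2.imwrite('pics/t11.png',t);a=cv2.imread('pics/top0.png')
d=cv2.absdiff(t,a).max(2)
print('canister diff',d[160:225,325:380].mean(),d[160:225,325:380].max(),(d[160:225,325:380]>40).sum())
g,h,f,M,c=can(t,(.493,-.301))
np.set_printoptions(linewidth=250)
print(g[::8,::8])
E
```

```text
canister diff 2.82013986013986 8 0
[[ 17  65 115 ... 104 105 106]
 [ 81  98 115 ... 108 106 108]
 [123 117 110 ... 109 109 109]
 ...
 [ 15  20  27 ... 110 110 111]
 [ 25  18  20 ... 108 107 107]
 [ 77  49  20 ... 106 106 106]]
```

```bash
python3 -c "
from h import *
to((493,-301,230,240))"
```

```text
[493, -301, 230, 240] -> [147.2, -310.0, 14.4] turn -64.2
```

Emit:
send_rows(targets="21 -44 0 -9 0;42 -88 0 -18 0;63 -132 0 -27 0;84 -177 0 -36 0;105 -221 5 -45 0;126 -266 10 -54 0;147 -310 14 -64.2 0;147 -310 14 -64.2 0;147 -310 14 -64.2 0;147 -310 14 -64.2 0")

```text
time: 51.62
ee_pos: [0.4941, -0.3002, 0.2314]
tcp_rot: [180.0, 0.1, -120.0]
wrist_force: [0.2, -0.3, -0.3]
opening: 0.0855
grasp_force: 0.0
```

```bash
python3 look.py w12; python3 -c "
from h import *
t=camera('top');cv2.imwrite('pics/t12.png',t)
im=cv2.imread('pics/w12.png');print(bot.get_obs()['ee_pos'],bot.get_obs()['tcp_rot'])
M=model('wrist',np.load('pics/w12.npy'));print([proj(M,p).round(1) for p in((.493,-.301,.08),(.492,-.308,0),(.566,-.268,.075))])
a=cv2.resize(im[60:320,110:410],None,fx=2,fy=2,interpolation=cv2.INTER_CUBIC)
g=cv2.resize(cv2.convertScaleAbs(t[50:175,190:330],alpha=1.4),(200,179))
M2=np.zeros((600,800,3),np.uint8);M2[:520,:600]=a;M2[:179,600:]=g
cv2.imwrite('pics/m12.png',M2)"
```

```text
[ 0.4941629  -0.30019208  0.23166453] [ 1.79972369e+02  7.84950824e-02 -1.19994554e+02]
[array([258.4, 174.3]), array([256.4, 155.2]), array([220. , 225.1])]
```

View pics/m12.png

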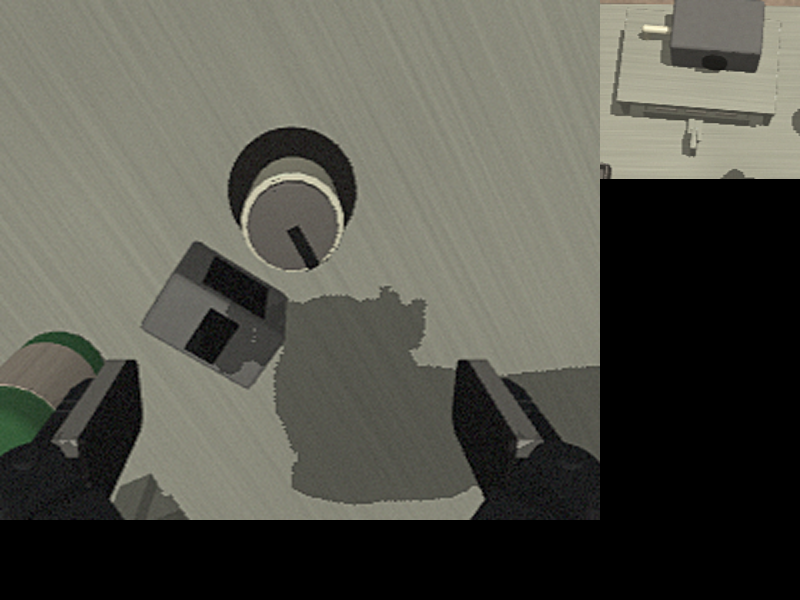

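```bash
python3 - <<'E'
from h import *
M=model('wrist',np.load('pics/w12.npy'))
f=lambda x,y:(110+x/2-.25,60+y/2-.25)
def e(n,a,b,z):
    A,B=[ray(M,f(*p),z)*1000 for p in(a,b)];print(n,A.round(1),B.round(1),'len',np.linalg.norm(B-A).round(1),'dir',np.degrees(np.arctan2(*(B-A)[::-1])).round(1))
e('lid->bar end',(292.5,225),(313,267),.08)
e('bar axis',(293,229),(313,267),.08)
e('back edge',(142,325),(248,388),.075)
e('bottom front',(197,242),(287,293),0)
e('pad->pad',(292,191),(292,200),0)
# bar by moments
im=cv2.imread('pics/w12.png');g=cv2.cvtColor(im,cv2.COLOR_BGR2GRAY)
c=np.zeros_like(g);cv2.circle(c,(256,172),21,255,-1)
m=((g<70)&(c>0)).astype(np.uint8)
n,l,s,ct=cv2.connectedComponentsWithStats(m);i=1+np.argmax(s[1:,4]);print(s[i],ct[i])
v,u=np.where(l==i);P=np.array([ray(M,p,.08) for p in zip(u,v)])*1000
w,V=np.linalg.eigh(np.cov(P.T));d=V[:,1];print('bar moment',np.degrees(np.arctan2(d[1],d[0])),P.mean(0))
# window (dark) on front face
# lid circle: brightish ring
r=((g>170)).astype(np.uint8);r[:140]=0;r[200:]=0;r[:,:228]=0;r[:,285:]=0
v,u=np.where(r);print('ring',u.min(),u.max(),v.min(),v.max())
p=((g<60)).astype(np.uint8);p[:115]=0;p[165:]=0;p[:,:220]=0;p[:,295:]=0
cn=max(cv2.findContours(p,cv2.RETR_EXTERNAL,cv2.CHAIN_APPROX_NONE)[0],key=cv2.contourArea)[:,0]
q=np.array([ray(M,k,0) for k in cn])*1000
h=cv2.convexHull(cn)[:,0];q=np.array([ray(M,k,0) for k in h])*1000;q=q
A=np.c_[2*q,np.ones(len(q))];b=(q**2).sum(1)
for _ in range(4):
    x=np.linalg.lstsq(A,b,rcond=None)[0];R_=np.sqrt(x[2]+x[0]**2+x[1]**2);rr=abs(np.hypot(*(q-x[:2]).T)-R_);k=rr<max(1,1.5*np.median(rr));q,A,b=q[k],A[k],b[k]
print('pad',x[:2],R_,len(q))
to((493,-301,100,240),(493,-301,33,240))
E
```

```text
lid->bar end [ 494.1 -304.4] [ 496.4 -277. ] len 27.5 dir 85.2
bar axis [ 495.1 -302.2] [ 496.4 -277. ] len 25.3 dir 86.9
back edge [ 605.1 -295. ] [ 572.3 -225.8] len 76.5 dir 115.3
bottom front [ 570.8 -310.6] [ 534.6 -244.1] len 75.7 dir 118.6
pad->pad [ 492.9 -308.4] [ 496.1 -302.8] len 6.4 dir 59.8
[253 173  15  19 133] [260.5037594  181.84210526]
bar moment 88.09829963699339 [ 495.34460781 -292.08242983]
ring 231 280 147 195
pad [ 493.31107827 -308.11436152] 44.05045767863866 22
[493, -301, 100, 240] -> [1.5, 0.5, 131.7] turn 0.0
[493, -301, 33, 240] -> [1.6, 0.5, 198.7] turn 0.0
```

Emit:
send_rows(targets="2 0 60 0 0;2 0 120 0 0;2 0 170 0 0;2 0 198 0 0;2 0 198 0 0;2 0 198 0 40;2 0 198 0 80;2 0 198 0 120;2 0 198 0 150;2 0 198 0 150", newtons=40)

```text
time: 52.98
ee_pos: [0.4941, -0.3031, 0.0362]
tcp_rot: [-179.8, 0.1, -120.0]
wrist_force: [1.2, 0.5, 5.5]
opening: 0.0591
grasp_force: 42.3
```

Emit:
send_rows(targets="0 0 0 4 150;1 0 0 11 150;2 -0.5 0 19 150;3 -1 0 27 150;4 -1 0 35 150;4 -1.5 0 43 150;4 -1.5 0 51 150;4 -1.5 0 57 150;4 -1.5 0 60 150;4 -1.5 0 60 150;4 -1.5 0 60 150")

```text
time: 54.35
ee_pos: [0.4933, -0.3076, 0.0362]
tcp_rot: [-179.9, 0.2, 179.9]
wrist_force: [-0.3, -0.1, 5.7]
opening: 0.059
grasp_force: 42.3
```

Emit:
send_rows(targets="0 0 0 0 110;0 0 0 0 60;0 0 0 0 0;0 0 0 0 0;0 0 -20 0 0;0 0 -70 0 0;0 0 -130 0 0;0 0 -190 0 0;0 0 -200 0 0;0 0 -200 0 0;0 0 -200 0 0")

```text
time: 55.72
ee_pos: [0.4915, -0.3067, 0.2316]
tcp_rot: [179.8, -0.1, 180.0]
wrist_force: [0.1, 0.1, 0.1]
opening: 0.0854
grasp_force: 0.0
```

```bash
python3 look.py w13; python3 - <<'E'
from h import *
o=bot.get_obs();print(o['ee_pos'],o['tcp_rot'])
M=model('wrist',np.load('pics/w13.npy'))
im=cv2.imread('pics/w13.png');g=cv2.cvtColor(im,cv2.COLOR_BGR2GRAY)
u0,v0=proj(M,(.493,-.307,.08));print(u0,v0)
c=np.zeros_like(g);cv2.circle(c,(int(u0),int(v0)),22,255,-1)
m=((g<70)&(c>0)).astype(np.uint8)
n,l,s,ct=cv2.connectedComponentsWithStats(m)
for i in range(1,n):
    if s[i,4]<60: continue
    v,u=np.where(l==i);P=np.array([ray(M,p,.08) for p in zip(u,v)])*1000
    w,V=np.linalg.eigh(np.cov(P.T));d=V[:,1];print(s[i],'bar moment',np.degrees(np.arctan2(d[1],d[0])),P.mean(0))
E
```

```text
[ 0.49143482 -0.30669921  0.23161586] [ 1.79827680e+02 -1.36018795e-01  1.79957932e+02]
257.25429004435813 177.31014368990367
[248 177  31  22 490] bar moment 100.11548468154912 [ 505.58769752 -302.95247248]
```

Emit:
send_rows(targets="40 -24 -20 0 0;80 -48 -20 0 0;120 -72 -20 0 0;160 -97 -20 0 0;200 -121 -20 0 0;240 -145 -20 0 0;240 -145 -20 0 0;240 -145 -20 0 0")

```text
time: 56.78
ee_pos: [0.2518, -0.4515, 0.2525]
tcp_rot: [179.8, -0.0, 179.9]
wrist_force: [-0.4, 0.6, 0.4]
opening: 0.0854
grasp_force: 0.0
```

```bash
python3 - <<'E'
from h import *
M=model('wrist',np.load('pics/w13.npy'));im=cv2.imread('pics/w13.png');g=cv2.cvtColor(im,cv2.COLOR_BGR2GRAY)
for rad in(15,18):
    c=np.zeros_like(g);cv2.circle(c,(257,177),rad,255,-1)
    v,u=np.where((g<60)&(c>0));P=np.array([ray(M,p,.08) for p in zip(u,v)])*1000
    w,V=np.linalg.eigh(np.cov(P.T));d=V[:,1];print(rad,len(P),np.degrees(np.arctan2(d[1],d[0])),P.mean(0))
t=camera('top');cv2.imwrite('pics/t14.png',t);a=cv2.imread('pics/top0.png');b=cv2.imread('pics/t10.png')
print('crate chg',(cv2.absdiff(t,b).max(2)[150:262,105:200]>40).sum(),'mug/bottle chg',(cv2.absdiff(t,a).max(2)[95:145,140:180]>40).sum(),(cv2.absdiff(t,a).max(2)[105:150,320:370]>40).sum())
Z=np.zeros((600,800,3),np.uint8)
Z[:360,:400]=cv2.resize(im[90:270,160:360],None,fx=2,fy=2,interpolation=cv2.INTER_CUBIC)
Z[:300,410:800]=cv2.resize(cv2.convertScaleAbs(t[100:200,190:320],alpha=1.4),None,fx=3,fy=3,interpolation=cv2.INTER_CUBIC)
Z[310:600,410:800]=cv2.resize(t[130:270,90:390],(390,182))[0:182].repeat(1,0) if 0 else cv2.resize(t[60:275,90:380],(390,290))
Z[362:600,:400]=cv2.resize(t[155:230,310:436],(400,238),interpolation=cv2.INTER_CUBIC)
cv2.imwrite('pics/m14.png',Z)
E
```

```text
15 213 94.88033786541043 [ 501.37258345 -305.54856829]
18 289 97.85893598909544 [ 503.12443595 -304.45972741]
crate chg 483 mug/bottle chg 0 0
```

View pics/m14.png

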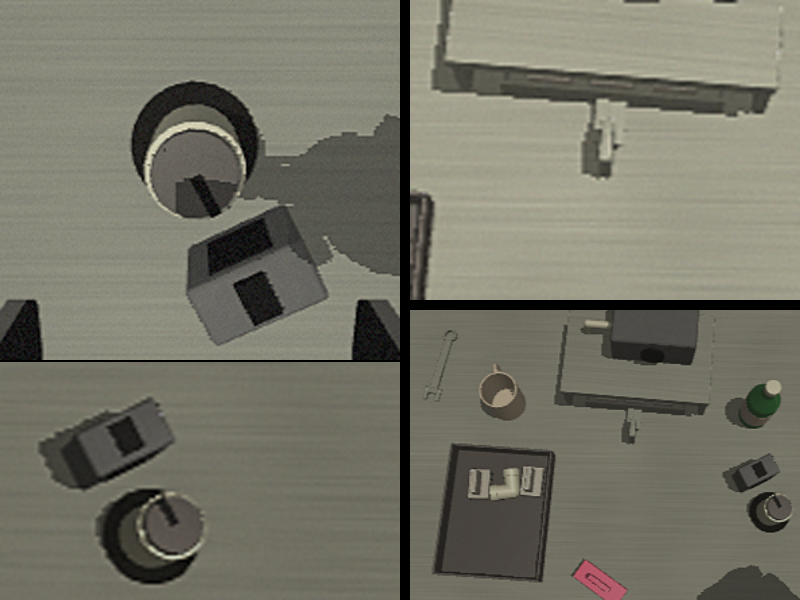

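```bash
python3 - <<'E'
from h import *
f=lambda x,y:(160+x/2-.25,90+y/2-.25)
M=model('wrist',np.load('pics/w13.npy'))
def e(n,a,b,z):
    A,B=[ray(M,f(*p),z)*1000 for p in(a,b)];print(n,A.round(1),B.round(1),'len',np.linalg.norm(B-A).round(1),'dir',np.degrees(np.arctan2(*(B-A)[::-1])).round(1))
e('bar',(198,178),(216,215),.08);e('lid->end',(195,171),(216,215),.08)
e('front bottom',(190,248),(287,207),0);e('win mark edge',(234,284),(247,322),.075);e('back top',(220,345),(328,296),.075);e('win top',(206,252),(268,220),.05)
T=model('top')
for n in('t10','t14'):
    t=cv2.imread(f'pics/{n}.png');g=cv2.cvtColor(t,cv2.COLOR_BGR2GRAY)
    m=np.zeros_like(g);m[160:205,122:192]=(g[160:205,122:192]>110)
    nn,l,s,c=cv2.connectedComponentsWithStats(m)
    print(n,[(s[i].tolist(),(ray(T,c[i],.033)*1000).round().tolist()) for i in range(1,nn) if s[i,4]>20])
# handle top now
t=cv2.imread('pics/t14.png');a=(190+607/3-410/3,100+140/3);print('handle',ray(T,a,.067)*1000)
E
```

```text
bar [ 494.7 -305.3] [ 516.9 -294.9] len 24.5 dir 25.1
lid->end [ 490.6 -307. ] [ 516.9 -294.9] len 28.9 dir 24.7
front bottom [ 571.2 -310.9] [ 538.9 -239.8] len 78.1 dir 114.4
win mark edge [ 563.5 -283.2] [ 589.9 -274.5] len 27.8 dir 18.2
back top [ 606.5 -291.3] [ 571.8 -224.9] len 74.8 dir 117.6
win top [ 553. -300.] [ 530.9 -260.4] len 45.3 dir 119.2
t10 [([151, 160, 41, 3, 81], [626.0, 233.0]), ([124, 173, 17, 22, 220], [554.0, 354.0]), ([144, 177, 24, 22, 330], [540.0, 283.0]), ([172, 176, 17, 22, 243], [548.0, 215.0])]
t14 [([151, 160, 41, 3, 81], [626.0, 233.0]), ([149, 176, 40, 25, 566], [542.0, 246.0]), ([133, 178, 16, 21, 223], [542.0, 329.0])]
handle [661.5055526   -3.68635337]
```

```bash
python3 - <<'E'
from h import *
M=model('wrist',np.load('pics/w11.npy'));g=cv2.cvtColor(cv2.imread('pics/w11.png'),cv2.COLOR_BGR2GRAY)
th=np.radians(-4.2);o=np.array([.7165,-.0062]);X=np.array([np.cos(th),np.sin(th)]);Y=np.array([-X[1],X[0]])
def P(x,y,z): return proj(M,(*(o+X*x+Y*y),z))
for y in(-.1,-.05,.05,.1):
    print(y,'front-edge bottom/top row',P(0,y,.085).round(1),P(0,y,.103)[1].round(1),'wall outer top',P(.007,y,.034).round(1),'inner',P(.011,y,.034).round(1),'wall foot',P(.007,y,0).round(1))
    u=int(P(.007,y,.034)[0]);v=int(P(.007,y,.034)[1]);print(v-14,g[v-14:v+20,u].tolist())
E
```

```text
-0.1 front-edge bottom/top row [176.1 216.6] 222.8 wall outer top [187.  206.6] inner [187.2 209.2] wall foot [192.6 198.4]
192 [153, 149, 138, 153, 162, 86, 78, 74, 78, 77, 70, 77, 82, 80, 76, 88, 94, 88, 84, 81, 73, 79, 79, 75, 72, 76, 72, 80, 83, 81, 79, 143, 146, 148]
-0.05 front-edge bottom/top row [217.2 216.5] 222.8 wall outer top [222.6 206.5] inner [222.7 209.2] wall foot [225.4 198.4]
192 [148, 154, 146, 147, 157, 82, 82, 75, 80, 78, 76, 77, 79, 80, 81, 97, 90, 90, 82, 90, 86, 110, 109, 107, 109, 82, 75, 79, 83, 74, 82, 144, 149, 146]
0.05 front-edge bottom/top row [299.3 216.4] 222.7 wall outer top [293.8 206.4] inner [293.6 209.1] wall foot [290.9 198.3]
192 [144, 151, 151, 152, 157, 87, 85, 75, 79, 79, 75, 73, 74, 74, 85, 98, 94, 90, 85, 86, 107, 109, 102, 110, 109, 82, 77, 76, 79, 71, 84, 147, 153, 147]
0.1 front-edge bottom/top row [340.3 216.4] 222.6 wall outer top [329.3 206.4] inner [329.1 209. ] wall foot [323.7 198.2]
192 [99, 95, 96, 95, 96, 97, 83, 72, 80, 76, 75, 74, 77, 77, 85, 92, 92, 89, 84, 96, 88, 90, 91, 79, 84, 76, 82, 80, 86, 74, 85, 89, 94, 90]
```

```bash
python3 -c "
from workcell import ticket
print(ticket.job_done())"
```

```text
the job is handed in; nothing more can be done
None
```

I handed the job in at about 57 s of the allowed 210 s: the tray, holding all three long cassettes, is home against the stop, both spent cassettes and the elbow are in the crate, and the canister's mark faces the reader to within about 3°. A spent cassette and the elbow had shifted slightly inside the crate by the last picture, though both are still in it.

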